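# Hold the spring clip open over the recipe card

## Task

Take the steel spring clip out of its recess in the green tray by its two upright tails, squeeze them so that the jaws spread wide, and hold the clip gaping over the middle of the top edge of the larger recipe card, upright and square to the card, one jaw well down on each side and no part of the clip touching the card, so that I can slip a second card in. Finish there, still holding the clip open and still: do not let it close or put it down. Do not push either card stand about, and leave the other things on the counter alone.

Things in the scene. Friction and masses are not known exactly. Their poses are not given: they have to be found in the camera images.
- clip: Steel spring clip like a wide peg, 40 mm wide (y), 98 mm tall, 70 g, jaws down in the tray's recess. Origin: its pivot, mid of a dark bar 70 mm long (y), 14 mm (x) by 12 mm (z). z points up to the tails; x is the direction of squeezing. Jaws reach 50 mm below the pivot closed, 48 mm spread; spread, they gape 27 mm and measure 41 mm over the outside. Both halves move equally.
- clip_tails (a point): Where to squeeze: midway between the clip's two plate tails, 36 mm above the pivot. Tails are 40 mm wide (y), slant up and outwards, end 48 mm above the pivot (52 squeezed); at rest 50 mm over the outside at the tops, 44 mm at this height. 6 N on each starts them moving, 12 N brings them to a stop: outer faces parallel, 24 mm apart, jaws fully spread.
- jaw_a (a joint): Opening of the half on the clip's +x side: 0 = jaws closed (at rest), 0.26 rad = fully spread, at its stop. A spring closes it.
- jaw_b (a joint): The same for the half on the clip's -x side; it always equals jaw_a.
- jaw_a_tip (a point): Inner lower edge of the +x jaw, mid-width; 50 mm below the pivot when closed.
- jaw_b_tip (a point): Inner lower edge of the -x jaw, mid-width; 50 mm below the pivot when closed.
- tray: Green plastic block tray, 120 (x) by 130 (y) by 62 mm high, fixed; origin under its centre. Middle recess 52 (x) by 46 mm (y), floor at 5 mm: the jaws can spread in it. At its y ends, notches 17 mm wide (x), floor at 55 mm, carry the ends of the clip's bar: pivot 61 mm above the counter, clip axes as the tray's. The clip lifts straight up.
- big_card: The larger recipe card, stiff board 120 mm wide (its y) and 4 mm thick (its x), upright in a wooden foot 70 mm (x) by 132 mm (y) by 25 mm high; loose, about 0.6 kg. Origin at the centre of the underside.
- big_card_edge (a point): Middle of the larger card's top edge, 115 mm above the counter. x is square to the card's faces, y runs along the edge, z up.
- small_card: The smaller recipe card (not the one wanted), 76 mm wide, 4 mm thick, top at 82 mm, in a wooden foot 70 by 88 by 25 mm; loose, about 0.45 kg. Origin at the centre of the underside.
- white_cap: Bystander: white plastic cap, 36 mm across, 16 mm high. Origin under its centre.
- spice_jar: Bystander: small amber glass jar, 38 mm across, 62 mm high. Origin under its centre.
- seal_ring: Bystander: rubber-like sealing ring, 72 mm across, 7 mm high. Origin under its centre.
- wrench: Bystander: small steel wrench, 130 mm long, lying on the counter.
- glass_lid: Bystander: clear glass lid with a knob, 100 mm across, 36 mm high. Origin under its centre.
- spoon: Bystander: spoon, 160 mm long, lying on the counter.
Things that resemble listed ones, but are neither listed nor needed, are in the scene too. Leave any orange look-alike of the tray alone.

How it is judged:
By the outcome, as a careful person would: the job done as asked, in the order asked, and still so for the second after the job is handed in, while the arm keeps its last pose, push and grip.
It also fails if it takes over 38 s, if anything falls off the work surface, if the arm or the gripper's body presses on something with over 40 N, if the wrist force passes 120 N, or if a joint passes its speed limit or range.

## Robot

A 6-joint arm with a two-finger parallel gripper is mounted at the origin on the work surface. World frame = base frame: x ahead of the robot, y to its left, z up, the work surface at z = 0. Lengths are in mm, angles in rad, forces in N, time in s.
With the tool pointing down it reaches from about 300 to 775 mm from the base axis. Payload 14.6 kg.
Tool frame: the origin (TCP) lies midway between the tips of the shut fingers; the grasp point (between the pads) lies 19 mm behind it; y points along the fingers, z is the direction in which the jaws open and shut, and the axes are right-handed (so a half turn about y gives the same grasp; the last joint's range is limited). The gripper opens to 94 mm and grips with 3 to 60 N. Pads are 16 mm wide; open, the fingers measure 119 mm over their backs; the gripper's body (75 mm by 177 mm) begins 78 mm behind the grasp point.
Start: joints at [-1.245, 0.3, 1.521, -0, 1.321, -0.067], TCP at [210.519, -508.105, 181.546] pointing down, gripper open.
Joint ranges: [-3.03, 3.03], [-0.79, 2.21], [0.23, 2.52], [-1.04, 4.18], [0, 3.07], [-2.55, 2.55]. Speed limits (rad/s): [2.22, 2.22, 2.57, 3.14, 3.14, 3.14].

## Interface

Orientations are given as [roll, pitch, yaw] about the fixed x, y, z axes, in that order (R = Rz(yaw) Ry(pitch) Rx(roll)).
In Python, from cell import manip gives the robot as it stands.
- The arm moves only by the tool play_rows, never from a script. Its argument "series" is a list of rows, each a list of 3 entries, a list of its own where there are three numbers: the shift along the tool's x, y, z in m, then the turn about the tool's y in rad, then the closure, from 0 (fully open) to 1 (shut). In form: [[[dx, dy, dz], twist, grip], ...]. A call has 1 to 20 rows; each row is the pose to reach, as a shift and turn from the pose measured when the call began, along the tool's axes at that moment; what a row does not reach only later rows make up. A row lasts 1/10 s, in which the tool goes at most 50 mm and 8.59 degrees, less where a joint would pass 70% of its speed; a pose out of reach is approached as far as the arm can. A call with a gripper value outside its range is refused whole. The fingers move at their own pace and stop on an object; "squeeze" is the grip in N (left out, the last holds). Time passes only in rows, so rows that repeat a pose let the fingers close. It gives the time, the measured TCP pose, the force and the opening at its end, in the units of the state.
- manip.read_state(): the state, without advancing time (a new reading comes with each control period).
- manip.camera(name): name is "scene" or "top"; returns the picture (420x560x3 uint8, red, green, blue); there is no depth.
- manip.camera_params(name): a dict with "K" (3x3 intrinsics, pixels), "dist_coeffs" ([k1, k2, p1, p2, k3] as OpenCV has them; the pictures are not rectified), "rvec" (rotation vector, rad) and "tvec" (3), from world to camera coordinates, as OpenCV has them. Camera axes: x right, y down, z forward; pixel columns grow to the right and rows downward; lengths in mm; the calibration is good to about 2 mm. A picture is of the moment at which its call begins. camera_params takes no time and is no camera call.
- manip.sign_off(): hands the job in, once; it reports no verdict.
The state is a dict: "clock": time; "joints": joint angles; "qd": joint speeds; "effort": joint torques, N m; "eef_pos": TCP position; "eef_rot": TCP orientation; "wrist_force": force on the tool from outside, world axes, zero at the start; "moment": the same for the moment, N m; "finger_gap": finger opening in mm.
Only numpy, scipy, OpenCV 4.12 (cv2) and the standard library are available. Lean on these libraries where they do the work, as an engineer would, in place of code of your own. Each camera call takes 0.05 s, during which the arm holds its last target. There are 200 camera calls.

## Working session

There is one attempt and no reset: what is moved stays moved. The work goes in short steps, Python scripts to look and compute and a tool call to move; the robot and the scene stay as the last step left them, time stands still between calls to the robot, and variables do not carry over. Pictures are saved under pics/ and viewed, about 8 in all and at most 12, crops included, and the job is handed in when it is done.

Besides the shell and the picture viewer there is one more tool, called after ">>>" as name([rows], argument=value, ...), one row to a line, values as JSON. play_rows: Moves the arm, as the interface text tells. Its arguments: {"type":"object","properties":{"series":{"type":"array","items":{"type":"array"}},"squeeze":{"type":"number"}},"required":["series"]}

```bash
mkdir -p pics; ls; python3 - <<'E'
from cell import manip
import cv2,numpy as np
print(manip.read_state())
for n in("scene","top"):
    im=manip.camera(n); cv2.imwrite(f"pics/{n}0.png",im[:,:,::-1])
    p=manip.camera_params(n); print(n,p)
E
```

```text
pics
{'clock': 0.0, 'joints': array([-1.24460578e+00,  3.00467917e-01,  1.52158320e+00,  1.79793698e-05,
        1.32071301e+00, -6.65736627e-02]), 'qd': array([-0.0001966 ,  0.00095705, -0.00061131,  0.00208512, -0.00024173,
       -0.00049478]), 'effort': array([-7.48854836e-04, -5.31803691e+01, -3.52741635e+01,  7.07976683e-02,
        2.45307258e-02, -1.48669164e-04]), 'eef_pos': array([ 210.42962676, -507.83346244,  180.98720001]), 'eef_rot': array([-1.57196405e+00,  9.53082378e-05, -2.74883296e+00]), 'wrist_force': array([-0.29007375, -0.20137593, -0.41098637]), 'moment': array([ 0.01687643, -0.00657664, -0.01394371]), 'finger_gap': 94.39843016697898}
scene {'K': array([[434.42042079,   0.        , 280.48485675],
       [  0.        , 434.42042079, 209.30779716],
       [  0.        ,   0.        ,   1.        ]]), 'dist_coeffs': array([-0.10100185,  0.        ,  0.        ,  0.        ,  0.        ]), 'rvec': array([ 1.84912441,  1.72418203, -0.66598284]), 'tvec': array([ -20.54311538, -346.98720884, 1359.88893384])}
top {'K': array([[464.24438076,   0.        , 279.67019056],
       [  0.        , 464.24438076, 209.7927807 ],
       [  0.        ,   0.        ,   1.        ]]), 'dist_coeffs': array([-0.04777811,  0.        ,  0.        ,  0.        ,  0.        ]), 'rvec': array([ 2.17167231, -2.21543982,  0.10060136]), 'tvec': array([-12.63350334, 577.61040809, 999.48105133])}
```

View pics/scene0.png

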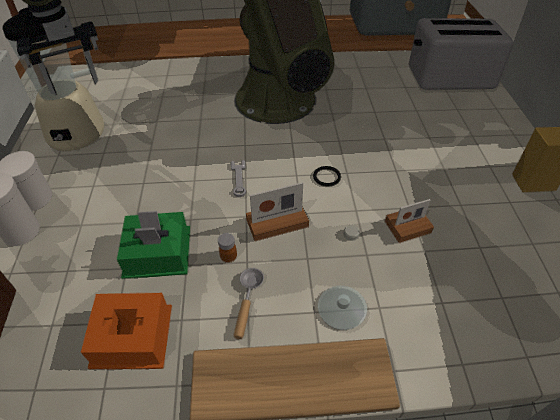

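View pics/top0.png

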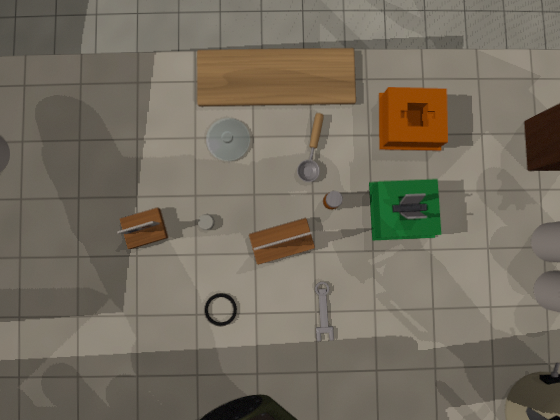

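Scene view: the clip is in the green tray at about (148,228), with an empty orange look-alike at (128,330). The larger card is at (277,205), the smaller at (412,213). In the top view the clip is at (410,208), the larger card at (282,242) and the smaller at (143,228). I choose the green tray's clip and the larger card, and check both in one close crop.

```bash
cat > h.py <<'E'
import cv2,numpy as np
from cell import manip
def cam(n):
    p=manip.camera_params(n); R=cv2.Rodrigues(p["rvec"])[0]; return p,R,-R.T@p["tvec"]
def ray(n,uv):
    p,R,c=cam(n); q=cv2.undistortPoints(np.array([[uv]],float),p["K"],p["dist_coeffs"])[0,0]
    return c,R.T@np.array([q[0],q[1],1])
def onz(n,uv,z):
    c,d=ray(n,uv); return c+d*(z-c[2])/d[2]
def tri(a,b):
    (c,d),(e,f)=ray("scene",a),ray("top",b)
    s=np.linalg.lstsq(np.c_[d,-f],e-c,rcond=None)[0]; p,q=c+d*s[0],e+f*s[1]
    return (p+q)/2,np.linalg.norm(p-q)
def proj(n,P):
    p=manip.camera_params(n); return cv2.projectPoints(np.array(P,float).reshape(-1,1,3),p["rvec"],p["tvec"],p["K"],p["dist_coeffs"])[0][:,0]
def crop(im,x,y,w,h,s): return cv2.resize(im[y:y+h,x:x+w],None,fx=s,fy=s,interpolation=cv2.INTER_CUBIC)
E
python3 - <<'E'
from h import *
s=cv2.imread("pics/scene0.png");t=cv2.imread("pics/top0.png")
a=np.hstack([crop(s,110,200,80,60,5),crop(s,240,175,80,60,5)])
b=np.hstack([crop(t,365,175,80,60,5),crop(t,245,210,80,60,5)])
cv2.imwrite("pics/c1.png",np.vstack([a,b]))
# green tray top
g=cv2.cvtColor(t,cv2.COLOR_BGR2HSV); m=cv2.inRange(g,(45,120,40),(85,255,255))
c=max(cv2.findContours(m,0,2)[0],key=cv2.contourArea); print(cv2.minAreaRect(c))
E
```

```text
((404.6446533203125, 209.39276123046875), (58.07744598388672, 69.16360473632812), 87.1375961303711)
```

View pics/c1.png

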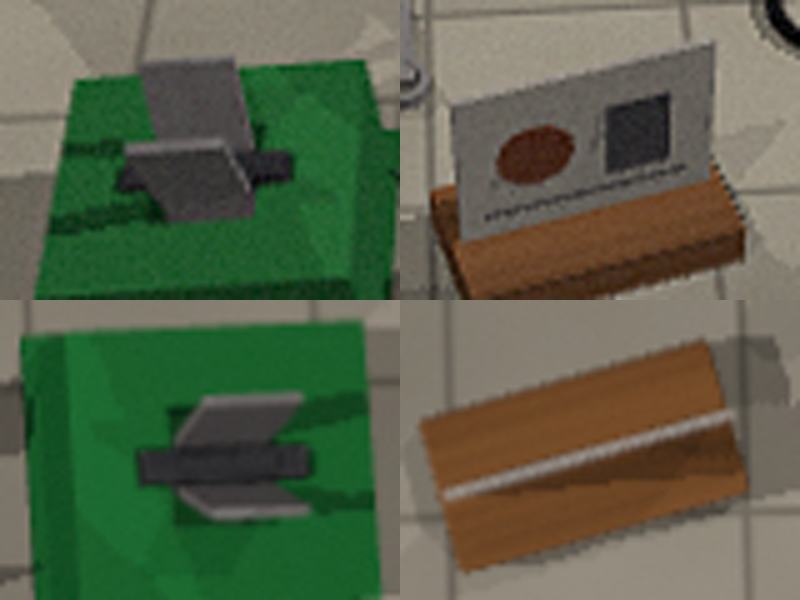

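The crop confirms it: the spring clip's two tails and dark bar are in the green tray, and the wide card has its top edge clear. Now I triangulate the corners.

```bash
cat > m.py <<'E'
from h import *
S1=lambda x,y:(110+x/5-.4,200+y/5-.4); S2=lambda x,y:(240+(x-400)/5-.4,175+y/5-.4)
T1=lambda x,y:(365+x/5-.4,175+(y-300)/5-.4); T2=lambda x,y:(245+(x-400)/5-.4,210+(y-300)/5-.4)
def pr(n,a,b):
    p,e=tri(a,b); print(n,p.round(1),round(e,1)); return p
f1=pr("front L",S1(125,147),T1(303,397)); f2=pr("front R",S1(224,140),T1(208,397))
b1=pr("back L",S1(142,64),T1(310,515)); b2=pr("back R",S1(234,60),T1(213,518))
print("tails mid",(f1+f2+b1+b2)/4,"dir",np.degrees(np.arctan2(*(f1-f2+b1-b2)[:2])))
c1=pr("card L",S2(452,107),T2(730,413)); c2=pr("card R",S2(714,45),T2(445,495))
d=c1-c2; print("card mid",(c1+c2)/2,np.linalg.norm(d),"dir from y",np.degrees(np.arctan2(d[0],d[1])))
# top-view checks at text heights
for n,q in (("barL",T1(140,468)),("barR",T1(312,460))): print(n,onz("top",q,67).round(1))
ce=[onz("top",T2(730,413),115),onz("top",T2(445,495),115)]; print("card@115",np.round(ce,1),np.mean(ce,0).round(1))
te=[onz("top",T1(*q),109) for q in((303,397),(208,397),(310,515),(213,518))];print("tails@109",np.round(te,1),np.mean(te,0).round(1))
t=cv2.imread("pics/top0.png");g=cv2.cvtColor(t,cv2.COLOR_BGR2HSV)
# tray: top corners
print("tray",[onz("top",T1(*q),62).round(1) for q in((65,333),(362,322),(380,595))])
E
python3 m.py
```

```text
front L [ 597.2 -317.   109.4] 3.9
front R [ 597.7 -276.8  111.2] 5.1
back L [ 549.3 -318.4  106.3] 4.7
back R [ 549.  -279.3  105.2] 3.7
tails mid [ 573.27371522 -297.87753475  108.03005433] dir -179.84517983692206
card L [524.7 -81.5 111.7] 3.4
card R [494.5  33.2 110.6] 4.1
card mid [509.57866701 -24.17165168 111.18277341] 118.62604647311068 dir from y 165.2512170609358
barL [ 572.7 -262.2   67. ]
barR [ 574.7 -336.2   67. ]
card@115 [[524.5 -83.  115. ]
 [494.3  31.  115. ]] [509.4 -26.  115. ]
tails@109 [[ 597.4 -319.2  109. ]
 [ 598.1 -280.1  109. ]
 [ 549.3 -320.   109. ]
 [ 548.8 -280.1  109. ]] [ 573.4 -299.9  109. ]
tray [array([ 631.4, -233.5,   62. ]), array([ 634. , -362.4,   62. ]), array([ 516.9, -364.8,   62. ])]
```

Two-view heights agree with the text: tails at 108 mm and card edge at 111 mm. The tails' middle is at about (573.4, -299.5), with the clip yawed about +1.3° and the card about +14.8°. Next I go above the clip.

>>> play_rows([
  [[-0.045,0.004,-0.006],-0.13,0],
  [[-0.09,0.008,-0.012],-0.26,0],
  [[-0.13,0.012,-0.017],-0.38,0],
  [[-0.17,0.016,-0.022],-0.5,0],
  [[-0.21,0.02,-0.027],-0.62,0],
  [[-0.25,0.025,-0.032],-0.74,0],
  [[-0.29,0.03,-0.037],-0.86,0],
  [[-0.33,0.034,-0.043],-0.98,0],
  [[-0.37,0.038,-0.048],-1.1,0],
  [[-0.4,0.04,-0.052],-1.2,0],
  [[-0.4151,0.041,-0.0535],-1.2,0],
  [[-0.4151,0.041,-0.0535],-1.2,0],
  [[-0.4151,0.041,-0.0535],-1.2,0],
  [[-0.4151,0.041,-0.0535],-1.2,0],
  [[-0.4151,0.041,-0.0535],-1.2,0],
], squeeze=25)

```text
clock: 1.6
eef_pos: [572.6, -300.5, 140.5]
eef_rot: [-1.571, 0.001, -1.551]
wrist_force: [0.7, -0.2, -0.8]
finger_gap: 94.4
```

```bash
python3 - <<'E'
from h import *
s=manip.read_state(); print(s["eef_pos"].round(1),s["eef_rot"].round(4),s["joints"].round(3),s["wrist_force"].round(1))
ims=[manip.camera(n)[:,:,::-1].copy() for n in("scene","top")]
cv2.imwrite("pics/s1.png",ims[0]);cv2.imwrite("pics/t1.png",ims[1])
print(proj("scene",s["eef_pos"]),proj("top",s["eef_pos"]))
cv2.imwrite("pics/c2.png",np.hstack([crop(ims[0],100,150,100,100,4),crop(ims[1],360,160,100,100,4)]))
E
```

```text
[ 572.6 -300.5  140.5] [-1.5708e+00  7.0000e-04 -1.5510e+00] [-5.400e-01  5.490e-01  1.266e+00  1.000e-03  1.327e+00 -5.600e-01] [ 0.7 -0.2 -0.8]
[[139.73757631 209.12481449]] [[421.62860742 205.0063464 ]]
```

View pics/c2.png

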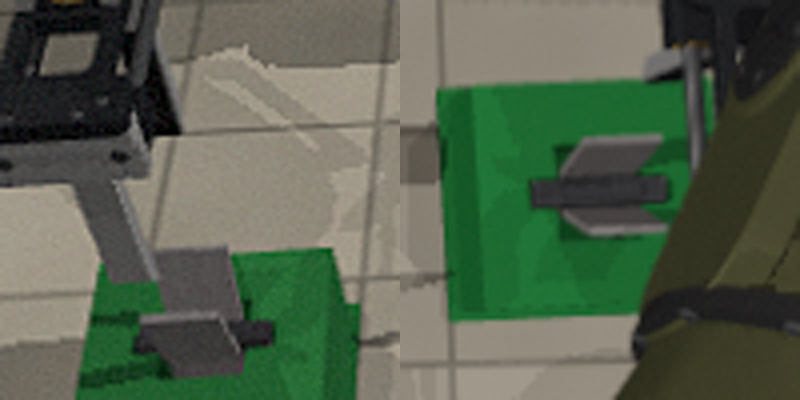

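Scene crop: the front finger's lower end is at about crop (105–155, 281), and the clip is still at (190,310). The top view shows only part of the front finger, at crop (690,100). I compare where the finger should project with where it is seen, to find the camera bias.

```bash
python3 - <<'E'
from h import *
s=manip.read_state(); p=s["eef_pos"]; y=s["eef_rot"][2]; z=np.array([-np.sin(y),np.cos(y),0]); x=np.array([np.cos(y),np.sin(y),0])
P=[p+z*d+x*w for d in(47.2,59.7) for w in(-8,8)]
print("scene finger tip in crop (inner w-,w+, outer w-,w+)",((proj("scene",P)-[100,150]+.4)*4).round(0).tolist())
print("top",((proj("top",P)-[360,160]+.4)*4+[400,0]).round(0).tolist())
f=cv2.imread("pics/s1.png"); cv2.imwrite("pics/c3.png",np.hstack([crop(f,115,190,50,50,8),crop(cv2.imread("pics/t1.png"),415,165,50,50,8)]))
E
```

```text
scene finger tip in crop (inner w-,w+, outer w-,w+) [[165.0, 310.0], [132.0, 312.0], [162.0, 330.0], [129.0, 332.0]]
top [[625.0, 86.0], [657.0, 85.0], [624.0, 61.0], [656.0, 60.0]]
```

View pics/c3.png

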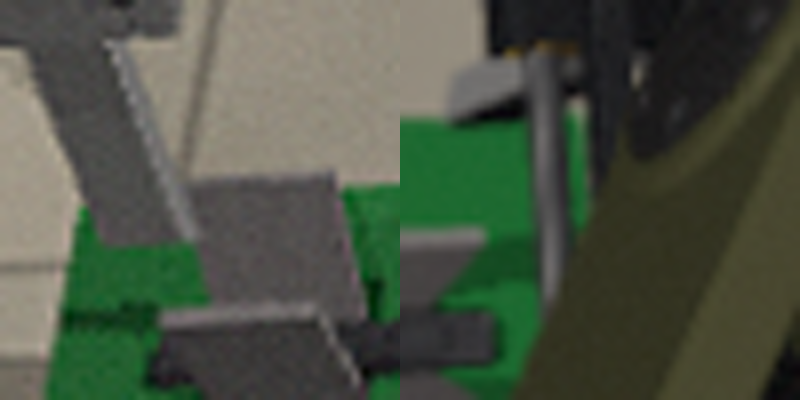

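```bash
python3 - <<'E'
from h import *
print(tri((139.4,219.4),(421.5,180.2)), tri((139,220),(420.9,175)))
c=manip.camera_params("top"); print(cam("top")[2],cam("scene")[2])
s=manip.read_state();print(s["eef_pos"])
for z in(140,150,160,170): print(z,onz("scene",(139.4,219.4),z).round(1),onz("top",(421.2,178),z).round(1))
E
```

```text
(array([ 618.55374814, -292.06056181,  162.16713054]), np.float64(5.928098194978455)) (array([ 627.4827116 , -289.02086581,  170.48335321]), np.float64(5.104565103284264))
[ 503.55332876   -3.83079513 1038.83354346] [1166.50706672  -55.99879629  778.61765531]
[ 572.91763343 -300.16353097  140.45037222]
140 [ 599.6 -297.3  140. ] [ 626.1 -302.1  140. ]
150 [ 608.5 -293.5  150. ] [ 624.7 -298.8  150. ]
160 [ 617.3 -289.7  160. ] [ 623.4 -295.5  160. ]
170 [ 626.2 -285.9  170. ] [ 622.  -292.2  170. ]
```

The x and y biases are within about 2 mm. The open finger tips sit about 20 mm above the TCP, so the fingers look like they swing on an arc. I half-close here, well above the tails, and look at the tips.

>>> play_rows([
  [[0,0,0],0,0.5],
  [[0,0,0],0,0.5],
  [[0,0,0],0,0.5],
  [[0,0,0],0,0.5],
  [[0,0,0],0,0.5],
  [[0,0,0],0,0.5],
])

```text
clock: 2.3
eef_pos: [572.9, -300.1, 140.4]
eef_rot: [-1.571, 0.001, -1.55]
wrist_force: [1.0, -0.9, -0.6]
finger_gap: 49.5
```

```bash
python3 - <<'E'
from h import *
s=manip.read_state(); print(s["eef_pos"].round(1),s["eef_rot"].round(4),s["finger_gap"])
ims=[manip.camera(n)[:,:,::-1].copy() for n in("scene","top")]
cv2.imwrite("pics/s2.png",ims[0]);cv2.imwrite("pics/t2.png",ims[1])
cv2.imwrite("pics/c4.png",np.hstack([crop(ims[0],105,170,80,80,5),crop(ims[1],380,160,80,80,5)]))
p=s["eef_pos"];P=[p+np.array([dx,dy,0]) for dx in(23,) for dy in(-8,8)]
print(((proj("scene",P)-[105,170]+.4)*5).round(0))
P=[q+[0,0,20] for q in P];print(((proj("scene",P)-[105,170]+.4)*5).round(0))
E
```

```text
[ 572.9 -300.1  140.4] [-1.5709e+00  8.0000e-04 -1.5502e+00] 49.54412564057868
[[148. 243.]
 [188. 241.]]
[[135. 209.]
 [176. 207.]]
```

View pics/c4.png

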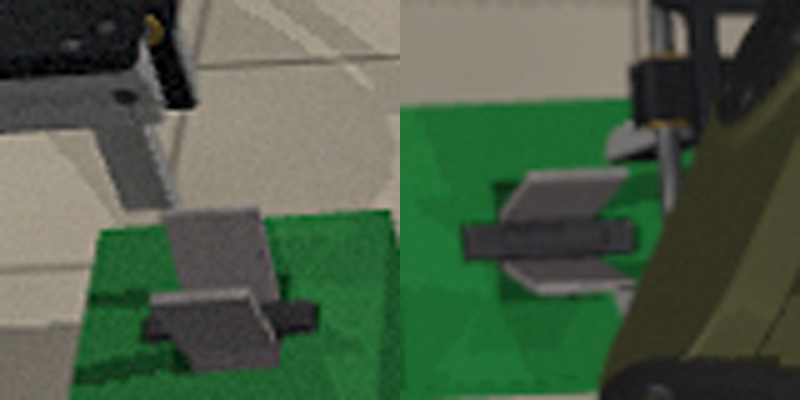

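```bash
python3 - <<'E'
from h import *
print(tri((140.2,211),(421.2,191)))
for z in(140,150,160,165,170): print(z,onz("scene",(140.2,211),z).round(1),onz("top",(421.2,191),z).round(1))
E
```

```text
(array([ 597.78024885, -291.96584693,  162.57408337]), np.float64(2.9755489535066713))
140 [ 577.3 -299.   140. ] [ 600.3 -301.   140. ]
150 [ 586.5 -295.2  150. ] [ 599.3 -297.7  150. ]
160 [ 595.8 -291.4  160. ] [ 598.2 -294.4  160. ]
165 [ 600.4 -289.5  165. ] [ 597.6 -292.7  165. ]
170 [ 605.  -287.6  170. ] [ 597.1 -291.1  170. ]
```

The tip corner at (597.8, -292, 162.6) matches the known x and y exactly, but it is 22 mm above the stated TCP. Putting the TCP at z≈70 suits both readings: the tips clear the tray by at least 8 mm and the pads still cover the tails. I open a little and descend.

>>> play_rows([
  [[0,0,0],0,0.2],
  [[0,0,0],0,0.2],
  [[0,0,0],0,0.2],
  [[-0.0015,0.015,0],0,0.2],
  [[-0.0015,0.03,0],0,0.2],
  [[-0.0015,0.045,0],0,0.2],
  [[-0.0015,0.055,0],0,0.2],
  [[-0.0015,0.063,0],0,0.2],
  [[-0.0015,0.068,0],0,0.2],
  [[-0.0015,0.07,0],0,0.2],
  [[-0.0015,0.07,0],0,0.2],
  [[-0.0015,0.07,0],0,0.2],
])

```text
clock: 3.6
eef_pos: [573.1, -298.7, 70.9]
eef_rot: [-1.57, 0.0, -1.55]
wrist_force: [0.8, -0.0, 0.5]
finger_gap: 75.2
```

```bash
python3 - <<'E'
from h import *
s=manip.read_state(); print(s["eef_pos"].round(1),s["eef_rot"].round(4),s["finger_gap"],s["wrist_force"].round(1))
ims=[manip.camera(n)[:,:,::-1].copy() for n in("scene","top")]
cv2.imwrite("pics/c5.png",np.hstack([crop(ims[0],105,180,80,80,5),crop(ims[1],380,160,80,80,5)]))
E
```

```text
[ 573.1 -298.7   70.9] [-1.5702e+00  3.0000e-04 -1.5502e+00] 75.23008933045149 [ 0.8 -0.   0.5]
```

View pics/c5.png

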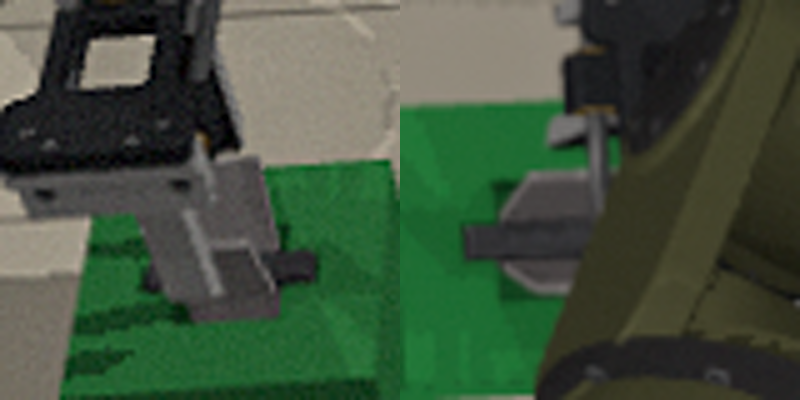

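Scene crop: the front finger stands before the near tail with its tip at about (205,295), and nothing is touched. I squeeze.

>>> play_rows([
  [[0,0,0],0,0.5],
  [[0,0,0],0,0.6],
  [[0,0,0],0,0.7],
  [[0,0,0],0,0.8],
  [[0,0,0],0,0.9],
  [[0,0,0],0,0.9],
  [[0,0,0],0,0.9],
  [[0,0,0],0,0.9],
  [[0,0,0],0,0.9],
  [[0,0,0],0,0.9],
], squeeze=28)

```text
clock: 4.7
eef_pos: [575.0, -299.3, 73.8]
eef_rot: [-1.565, -0.002, -1.55]
wrist_force: [2.4, 1.1, 15.4]
finger_gap: 23.1
```

The gap is 23 mm, so the clip is fully squeezed. The tool rode up 3 mm, pushed with 15 N. I lift straight up.

>>> play_rows([
  [[0,-0.005,0],0,0.9],
  [[0,-0.01,0],0,0.9],
  [[0,-0.02,0],0,0.9],
  [[0,-0.035,0],0,0.9],
  [[0,-0.05,0],0,0.9],
  [[0,-0.07,0],0,0.9],
  [[0,-0.09,0],0,0.9],
  [[0,-0.11,0],0,0.9],
  [[0,-0.125,0],0,0.9],
  [[0,-0.13,0],0,0.9],
  [[0,-0.13,0],0,0.9],
  [[0,-0.13,0],0,0.9],
])

```text
clock: 5.9
eef_pos: [574.0, -298.9, 203.1]
eef_rot: [-1.566, -0.002, -1.55]
wrist_force: [-0.5, 0.1, -0.7]
finger_gap: 22.9
```

```bash
python3 - <<'E'
from h import *
s=manip.read_state(); print(s["eef_pos"].round(1),s["eef_rot"].round(4),s["finger_gap"],s["wrist_force"].round(1),s["moment"].round(2))
ims=[manip.camera(n)[:,:,::-1].copy() for n in("scene","top")]
cv2.imwrite("pics/s6.png",ims[0]);cv2.imwrite("pics/t6.png",ims[1])
cv2.imwrite("pics/c6.png",np.hstack([crop(ims[0],95,130,80,100,5),crop(ims[1],380,150,80,100,5)]))
E
```

```text
[ 574.  -298.9  203.1] [-1.5656 -0.0018 -1.55  ] 22.857200855960382 [-0.5  0.1 -0.7] [-0.07 -0.04 -0.04]
```

View pics/c6.png

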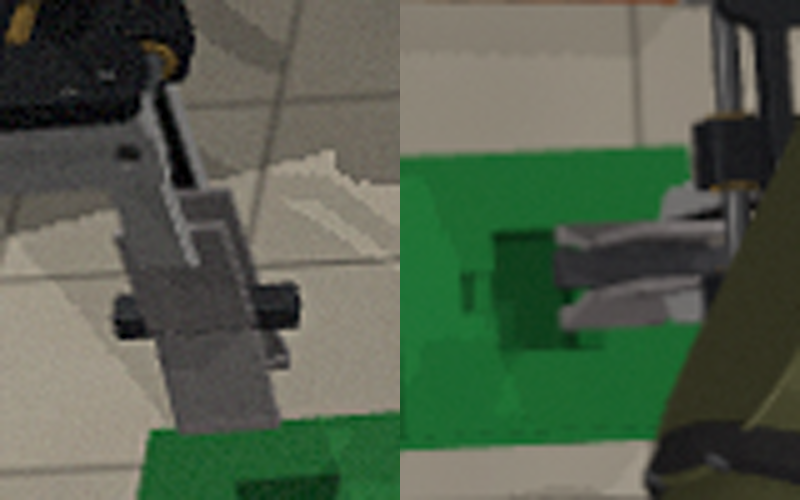

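Scene crop: the clip is held level, with the bar from (118,312) to (298,305) and the near jaw's bottom at (178–280,430). The top crop shows the jaws spread at (556,232) and (565,318), and an empty recess below. I triangulate the pivot and jaw tips relative to the TCP.

```bash
python3 - <<'E'
from h import *
S=lambda x,y:(95+x/5-.4,130+y/5-.4); T=lambda x,y:(380+(x-400)/5-.4,150+y/5-.4)
for n,a,b in(("bar y+",S(300,305),T(555,267)),("jaw front y+",S(280,428),T(556,230)),("jaw back y+",S(288,365),T(565,326))):
    print(n,*tri(a,b))
print("front jaw y- (scene, z=141)",onz("scene",S(178,432),141))
print("front jaw y+ (scene, z=141)",onz("scene",S(280,428),141))
E
```

```text
bar y+ [ 572.76709508 -261.34237722  190.90956913] 3.71900145202159
jaw front y+ [ 591.32214815 -277.5301653   141.79767445] 3.4253928121971167
jaw back y+ [ 553.78089355 -280.31114682  138.23707447] 4.027917867761685
front jaw y- (scene, z=141) [ 590.21420986 -316.80165263  141.        ]
front jaw y+ (scene, z=141) [ 590.99877171 -275.99566021  141.        ]
```

Clip: pivot at z 191, jaw tips at about z 140, centre (573, -298). I carry it above the larger card, turning +13.6°, with the jaws staying about 25 mm above its edge.

>>> play_rows([
  [[-0.008,0,-0.002],0,0.9],
  [[-0.025,0,-0.005],-0.02,0.9],
  [[-0.045,0,-0.009],-0.04,0.9],
  [[-0.068,0,-0.014],-0.06,0.9],
  [[-0.091,0,-0.019],-0.08,0.9],
  [[-0.114,0,-0.024],-0.1,0.9],
  [[-0.137,0,-0.029],-0.12,0.9],
  [[-0.16,0,-0.034],-0.14,0.9],
  [[-0.183,0,-0.039],-0.16,0.9],
  [[-0.206,0,-0.044],-0.18,0.9],
  [[-0.228,0,-0.048],-0.2,0.9],
  [[-0.248,0,-0.052],-0.22,0.9],
  [[-0.263,0,-0.055],-0.23,0.9],
  [[-0.271,0,-0.057],-0.237,0.9],
  [[-0.2747,0,-0.0577],-0.237,0.9],
  [[-0.2747,0,-0.0577],-0.237,0.9],
  [[-0.2747,0,-0.0577],-0.237,0.9],
  [[-0.2747,0,-0.0577],-0.237,0.9],
])

```text
clock: 7.8
eef_pos: [510.6, -25.9, 202.0]
eef_rot: [-1.567, -0.003, -1.314]
wrist_force: [0.0, 0.4, -1.3]
finger_gap: 23.1
```

```bash
python3 - <<'E'
from h import *
s=manip.read_state(); print(s["eef_pos"].round(1),s["eef_rot"].round(4),s["finger_gap"],s["wrist_force"].round(1))
ims=[manip.camera(n)[:,:,::-1].copy() for n in("scene","top")]
cv2.imwrite("pics/s7.png",ims[0]);cv2.imwrite("pics/t7.png",ims[1])
cv2.imwrite("pics/c7.png",np.hstack([crop(ims[0],235,130,80,110,5),crop(ims[1],245,190,80,110,5)]))
E
```

```text
[510.6 -25.9 202. ] [-1.5666 -0.0025 -1.3137] 23.09180281100366 [ 0.   0.4 -1.3]
```

View pics/c7.png

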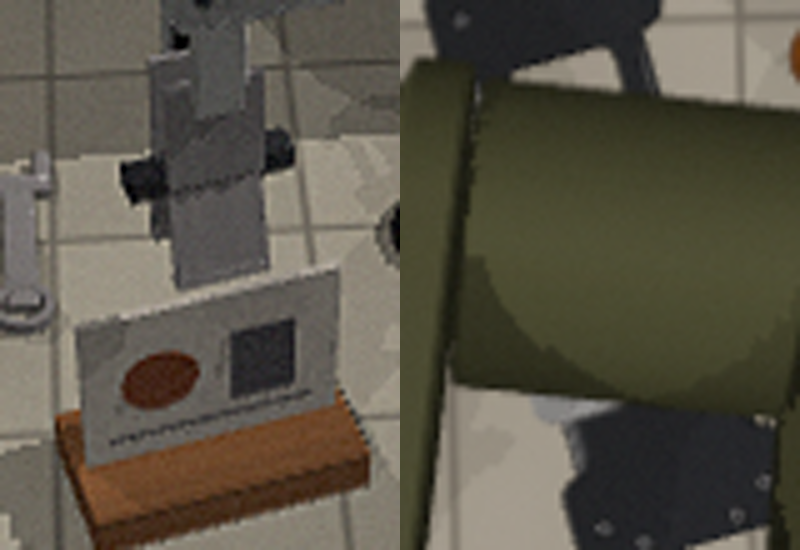

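The top view is blocked by the arm. Scene crop: near jaw's bottom edge from (180,290) to (268,268), card top edge from (77,327) to (340,268), bar from (123,185) to (294,148). I check these against the expected positions.

```bash
python3 - <<'E'
from h import *
S=lambda x,y:(235+x/5-.4,130+y/5-.4)
a=np.radians(14.8); ex=np.array([np.cos(a),np.sin(a),0]); ey=np.array([-np.sin(a),np.cos(a),0]); ez=np.array([0,0,1])
piv=np.array([509.6,-24.9,189.5])
show=lambda n,P:print(n,((proj("scene",P)-[235,130]+.4)*5).round(0).tolist())
show("jaw y-,y+",[piv+ex*20.5+ey*w-ez*48 for w in(-20,20)])
show("bar front bottom y-,y+",[piv+ex*7+ey*w-ez*6 for w in(-35,35)])
show("card ends",[[524.7,-81.5,112],[494.5,33.2,112]])
J=[onz("scene",S(*q),141.5) for q in((180,290),(268,268))]; print("jaw",J,np.mean(J,0),np.degrees(np.arctan2(-(J[1]-J[0])[0],(J[1]-J[0])[1])))
print("-> clip centre from jaw", np.mean(J,0)-20.5*ex)
C=[onz("scene",S(*q),115) for q in((77,327),(340,268))]; print("card front edge",np.round(C,1),np.mean(C,0).round(1))
C=[onz("scene",S(*q),112) for q in((77,327),(340,268))]; print("at112",np.mean(C,0).round(1))
E
```

```text
jaw y-,y+ [[172.0, 294.0], [264.0, 272.0]]
bar front bottom y-,y+ [[124.0, 206.0], [288.0, 168.0]]
card ends [[73.0, 331.0], [334.0, 268.0]]
jaw [array([532.5957806, -35.743222 , 141.5      ]), array([522.330619  ,   1.57383954, 141.5       ])] [527.4631998  -17.08469123 141.5       ] 15.380490166320687
-> clip centre from jaw [507.64332033 -22.32132927 141.5       ]
card front edge [[525.1 -79.6 115. ]
 [497.8  35.2 115. ]] [511.5 -22.2 115. ]
at112 [508.5 -22.1 112. ]
```

```bash
python3 - <<'E'
from h import *
T=lambda x,y:(380+(x-400)/5-.4,150+y/5-.4)
T2=lambda x,y:(245+(x-400)/5-.4,210+(y-300)/5-.4)
print("lifted clip, top: bar",onz("top",T(560,266),197)[:2],"jaws mid",onz("top",T(560,279),141.5)[:2])
F=[onz("top",T2(*q),25) for q in((422,420),(708,342),(745,490),(468,570))]; print("foot",np.round(F,1)[:,:2].tolist(),np.mean(F,0)[:2])
t=cv2.imread("pics/top0.png"); g=t[215:270,245:320].astype(float)
# white line: per column brightest pale centroid within the foot (low saturation)
h=cv2.cvtColor(t,cv2.COLOR_BGR2HSV)
pts=[]
for u in range(258,306):
    v0=int(np.interp(u,[253.6,310.6],[248.6,232.2])); vs=np.arange(v0-3,v0+4)
    w=np.clip(110-h[vs,u,1].astype(float),0,None)
    if w.sum()>0: pts.append((u,(w*vs).sum()/w.sum()))
pts=np.array(pts); k=np.polyfit(*pts.T,1); print(k,np.std(pts[:,1]-np.polyval(k,pts[:,0])))
for x in(252.6,281.7,310.6): print(onz("top",(x,np.polyval(k,x)),115)[:2].round(1))
# scene: card top boundary at t=0 and now
s=cv2.imread("pics/scene0.png")
print("scene profile at u=277, rows 182-196",s[182:197,277].tolist())
s=cv2.imread("pics/s7.png"); print("jaw column u=280 rows 180-196",s[180:197,280].tolist())
E
```

```text
lifted clip, top: bar [ 572.71317467 -263.29893208] jaws mid [ 572.16688954 -280.19155029]
foot [[526.2, 43.9], [557.8, -81.8], [492.9, -96.4], [460.7, 25.0]] [509.41421439 -27.34237056]
[-2.85765699e-01  3.21185176e+02] 0.09919242901000852
[493.6  33. ]
[508.8 -25. ]
[524.1 -82.9]
scene profile at u=277, rows 182-196 [[132, 147, 153], [131, 145, 153], [131, 150, 156], [132, 146, 152], [127, 147, 152], [131, 148, 157], [131, 143, 152], [105, 108, 116], [85, 89, 94], [88, 92, 98], [89, 95, 101], [88, 95, 99], [87, 95, 98], [92, 99, 104], [89, 98, 101]]
jaw column u=280 rows 180-196 [[79, 82, 84], [81, 82, 86], [81, 83, 87], [84, 83, 86], [94, 95, 100], [81, 84, 86], [112, 122, 129], [142, 155, 164], [133, 142, 150], [76, 82, 84], [85, 88, 94], [83, 88, 91], [85, 90, 97], [85, 87, 92], [82, 90, 94], [82, 87, 93], [91, 98, 104]]
```

```bash
python3 - <<'E'
from h import *
a=np.radians(14.9); ex=np.array([np.cos(a),np.sin(a),0]); ey=np.array([-np.sin(a),np.cos(a),0]); ez=np.array([0,0,1])
def rowat(P,u):  # row where projected line along ey through P crosses column u
    q=proj("scene",[P-20*ey,P+20*ey]); return round(float(np.interp(u,q[:,0],q[:,1])),2)
c=np.array([509.2,-26,115.]); p=np.array([509.1,-25,141.3])
s=cv2.imread("pics/s7.png").astype(int).sum(2)
for u in(274,278,282,286): print(u,"pred card front/back edge",rowat(c+2*ex,u),rowat(c-2*ex,u),"pred jaw bottom",rowat(p+20.5*ex,u),"| seen rows180-194",s[180:195,u].tolist())
# 1 mm sensitivities
print("row per mm: x",rowat(c+3*ex,280)-rowat(c+2*ex,280),"z",rowat(c+2*ex+ez,280)-rowat(c+2*ex,280))
E
```

```text
274 pred card front/back edge 189.26 187.87 pred jaw bottom 187.04 | seen rows180-194 [250, 248, 253, 250, 247, 266, 229, 307, 474, 495, 353, 269, 292, 281, 274]
278 pred card front/back edge 188.28 186.89 pred jaw bottom 186.07 | seen rows180-194 [250, 233, 252, 244, 296, 229, 303, 460, 456, 336, 249, 270, 268, 267, 281]
282 pred card front/back edge 187.3 185.91 pred jaw bottom 185.09 | seen rows180-194 [244, 238, 250, 260, 222, 309, 458, 431, 348, 254, 267, 266, 258, 276, 280]
286 pred card front/back edge 186.84 185.6 pred jaw bottom 184.12 | seen rows180-194 [242, 257, 255, 254, 281, 458, 416, 344, 252, 266, 261, 273, 269, 257, 262]
row per mm: x 0.3499999999999943 z -0.3299999999999841
```

Careful edge rows: the jaw and card agree to about 1 mm square to the card (top view about 0, scene about +1.2 mm), and the yaw matches. I shift 0.5 mm and descend 48 mm slowly.

>>> play_rows([
  [[0,0.001,0.0005],0,0.9],
  [[0,0.004,0.0005],0,0.9],
  [[0,0.007,0.0005],0,0.9],
  [[0,0.01,0.0005],0,0.9],
  [[0,0.013,0.0005],0,0.9],
  [[0,0.016,0.0005],0,0.9],
  [[0,0.019,0.0005],0,0.9],
  [[0,0.022,0.0005],0,0.9],
  [[0,0.025,0.0005],0,0.9],
  [[0,0.028,0.0005],0,0.9],
  [[0,0.031,0.0005],0,0.9],
  [[0,0.034,0.0005],0,0.9],
  [[0,0.037,0.0005],0,0.9],
  [[0,0.04,0.0005],0,0.9],
  [[0,0.043,0.0005],0,0.9],
  [[0,0.046,0.0005],0,0.9],
  [[0,0.048,0.0005],0,0.9],
  [[0,0.048,0.0005],0,0.9],
  [[0,0.048,0.0005],0,0.9],
  [[0,0.048,0.0005],0,0.9],
])

```text
clock: 9.9
eef_pos: [511.4, -25.7, 154.2]
eef_rot: [-1.566, -0.003, -1.314]
wrist_force: [-0.2, 0.1, -1.0]
finger_gap: 23.0
```

```bash
python3 - <<'E'
from h import *
s=manip.read_state(); print(s["eef_pos"].round(1),s["eef_rot"].round(4),s["finger_gap"],s["wrist_force"].round(1),s["qd"].round(3))
ims=[manip.camera(n)[:,:,::-1].copy() for n in("scene","top")]
cv2.imwrite("pics/s8.png",ims[0]);cv2.imwrite("pics/t8.png",ims[1])
cv2.imwrite("pics/c8.png",np.hstack([crop(ims[0],235,140,80,100,6),cv2.resize(crop(ims[1],230,190,100,200,3),(300,600))]))
d=cv2.absdiff(cv2.imread("pics/s7.png"),ims[0]).max(2); print("foot change",d[210:240,245:315].mean(), "ref",d[300:400,200:400].mean())
E
```

```text
[511.4 -25.7 154.2] [-1.5664 -0.0026 -1.3136] 22.956973039861293 [-0.2  0.1 -1. ] [ 0.001 -0.001  0.002  0.    -0.    -0.001]
foot change 5.36952380952381 ref 4.62045
```

View pics/c8.png

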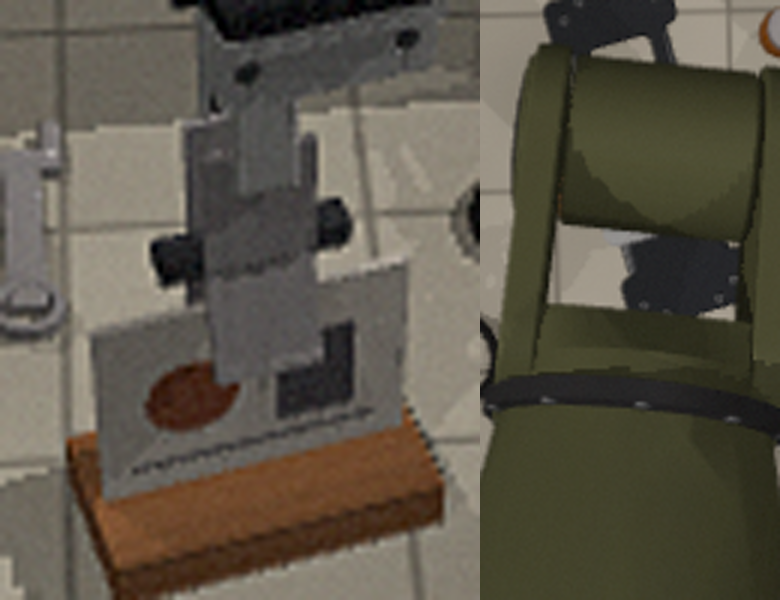

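Scene crop: the near jaw lies over the card's front face, bottom from (218,383) to (325,355). The far jaw passes behind the edge at (195,300) and the bar is clear above it. The foot is unmoved and no force shows. I check centring along the edge, then hand in.

```bash
python3 - <<'E'
from h import *
a=np.radians(14.9); ex=np.array([np.cos(a),np.sin(a),0]); ey=np.array([-np.sin(a),np.cos(a),0])
P=np.array([509.2,-26,0])
q=(proj("scene",[P+20.5*ex+w*ey+[0,0,93.5] for w in(-20,20)])-[235,140]+.4)*6
c=(proj("scene",[P+2*ex+w*ey+[0,0,115] for w in(-60,60)])-[235,140]+.4)*6
print("jaw pred",q.round(),"seen (218,383),(325,355); card pred",c.round(),"seen (93,333),(405,263)")
s=manip.read_state(); print(s["finger_gap"],s["wrist_force"].round(1))
ok=abs(q.mean(0)-[271.5,369]-(c.mean(0)-[249,298])).max()<18
print(ok)
if ok: print(manip.sign_off())
E
```

```text
jaw pred [[207. 386.]
 [313. 360.]] seen (218,383),(325,355); card pred [[ 82. 336.]
 [400. 258.]] seen (93,333),(405,263)
23.33932266607592 [-0.5  0.3 -0.8]
True
the job is handed in; nothing more can be done
None
```

The job is handed in. The clip came out of the green tray by its tails and is held squeezed open over the middle of the larger card's top edge, with the clock at about 10 s of the 38 allowed.

**Last checks:**
- **Grip:** the finger gap was about 23 mm, at the clip's stop, so the jaws are fully spread.
- **Contact:** the wrist force was about 1 N, so there was no sign of the clip touching the card. The card's foot looked the same before and after lowering.
- **Depth:** the jaws reach about 21 mm below the card edge, and the bar is about 20 mm above it. This rests on the arm's reported position and the clip's height as measured at the tray.
- **Centring and squareness:** in the scene view the near jaw is centred along the edge to within about 2 mm and parallel to it to within about 1°.

**Checks that disagreed or were missing:**
- **Finger tips:** they look about 22 mm higher in the pictures than the stated TCP. I gripped at a height that suits both readings.
- **Tool shift:** the tool was pushed up about 3 mm while squeezing. The lifted clip then measured where expected.
- **Square to the card:** the two cameras differed by about 1 mm, so I shifted the clip 0.5 mm.
- **Card edge height:** the two-view height of the card edge was 111 mm, against the stated 115 mm. If 111 is right, the jaws reach about 17 mm below the edge.
- **Top view:** the arm blocked it at the card, so the far jaw was checked only in the scene view and by calculation.

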